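# Hold the tagged tube on the touch mixer

## Robot

A 7-joint arm with a two-finger parallel gripper is mounted at the origin on a cart in front of the work surface, level with it; the furniture and walls round the work are solid. World frame = base frame: x ahead of the robot, y to its left, z up, the work surface at z = 0. Lengths are in m, angles in rad, forces in N, time in s.
With the tool pointing down it reaches from about 0.4 to 0.75 m from the base axis. Payload 19.5 kg.
Tool frame: the origin (TCP) lies midway between the tips of the shut fingers; the grasp point (between the pads) lies 19 mm behind it; z points along the fingers, y is the line along which they close (so a half turn about z gives the same grasp; the last joint's range is limited). The gripper opens to 85 mm and grips with 20 to 120 N. Pads are 22 mm wide; open, the fingers measure 114 mm over their backs; the gripper's body (76 mm by 85 mm) begins 54 mm behind the grasp point. The pads swing forward as they close: fully open they stand 13 mm farther back than shut.
Start: joints at [1.062, 0.707, -0.028, 1.485, 0.022, 0.951, -0.075], TCP at [0.259, -0.513, 0.231] pointing down, gripper open.
Joint ranges: [-2.71, 2.71], [-0.32, 2.16], [-1.57, 1.52], [0, 2.45], [-1.46, 4.6], [0, 2.02], [-2.83, 2.83]. Speed limits (rad/s): [1.89, 1.89, 2.57, 2.57, 3.01, 3.01, 3.01].

## Interface

Orientations are given as a unit quaternion [w, x, y, z].
In Python, from workcell import * gives the robot as it stands. The module is installed in compiled form; this text tells all that it offers. Calls block until the motion is done:
- goto(position, orientation): joint-space move of the TCP to a pose.
- move_l(position, speed=0.15, attitude=None): straight line of the TCP; attitude=None keeps the orientation; speed is the mean speed in m/s.
- movej(angles): joint-space move.
- open_jaws() and close(force=None): open the fingers fully, or close them until they stop; force is the grip in N (None keeps the last).
- hold(seconds).
- ik(position, orientation): joint angles nearest the present ones, or None.
- read_state(): the state.
- snapshot(name): name is "side" or "top"; returns a dict with "image" (384x512x3 uint8, red, green, blue), "mtx" (3x3 intrinsics, pixels), "cam_to_world" (4x4, takes a point from camera to world coordinates). Camera axes: x right, y down, z forward; pixel columns grow to the right and rows downward; lengths in m; the calibration is good to about 2 mm. A picture is of the moment at which its call begins. There is no depth.
A pose or a line that the arm cannot do raises Unreachable and nothing moves.
- sign_off(): hands the job in; it is judged then, once.
The state is a dict: "time": time; "joints": joint angles; "joint_vel": joint speeds; "tau": joint torques, N m; "position": TCP position; "tool_rot": TCP orientation; "ft_force": force on the tool from outside, world axes, zero at the start; "torque": the same for the moment, N m; "grip_width": finger opening in m; "gripper_force": force on a finger pad.
Only numpy, scipy, OpenCV 4.12 (cv2) and the standard library are available. Lean on these libraries where they do the work, as an engineer would, in place of code of your own. Each camera call takes 0.05 s, during which the arm holds its last target. There are 200 camera calls.

## Task

Look which colour tag lies in the square bay in front of the touch mixer, lift the tube with the cap of that colour out of the blue rack beside the mixer and press it, upright, down into the mixer's spring-loaded cup until the cup's rim is level with the green band on the white gauge post (about 7 mm down), never as far as the bottom stop. Keep the fingers themselves off the mixer, hold it there steadily for at least three seconds and finish while still gripping the tube and holding the cup down in the green band. Leave the other tubes in the rack and do not disturb the glassware and other loose things around.

Things in the scene. Friction and masses are not known exactly. Their poses are not given: they have to be found in the camera images.
- mixer: fixed touch mixer (place, yaw vary): white box 104 (x) x 92 (y) x 62 mm high, black rubber cup on top. Origin on the table under the cup axis, z up. Grey tag bay 48 x 46 mm, 4 mm thick, on the table at its front (-x, robot) side. White gauge post 12 x 8 mm, 36 mm to +y of the cup axis, top 105 mm above the table: green band at heights 90 to 96 mm, red band below, 84.5 to 88.5 mm
- cup (a joint): travel of the spring-loaded cup, m, downwards: 0 at rest, 0.014 at the bottom stop; rim level with the green band at 0.004 to 0.010, middle 0.007. Spring 800 N/m with 2 N preload: 7.6 N holds it at 0.007. It springs back up when let go
- cup_floor (a point): centre of the cup's inner floor (81 mm above the table at rest; moves with the cup). The cup is a funnel: inner radius about 12 mm at the floor and 17 mm at the rim, 19 mm deep
- cup_rim (a point): centre of the cup's mouth, at the height of the rim (100 mm above the table at rest; moves with the cup)
- job_bay (a point): centre of the tag bay, 74 mm to -x of the cup axis, on the bay's upper face 4 mm above the table; the tag lying here names the colour of the tube to mix
- rack: blue tube rack, 64 (x) x 172 (y) x 62 mm, fixed to the table (its y points about away from the robot; rack and mixer may swap sides). Origin under its centre. 2 x 6 square holes 19 mm wide at x = +-14.5, y = +-12.5, +-37.5, +-62.5 mm. The tubes stand in the x = -14.5 row at y = -62.5, -12.5 and 37.5 mm in any order; upper deck 59 mm, tube feet 7 mm above the table
- tube_red: capped plastic tube with a red screw cap, 98 mm tall, body diameter 16 mm up to 86 mm, cap diameter 20 mm from 86 to 98 mm, so fingers closing near the top take it by the cap; 8 to 17 g. Origin at the centre of its underside, z along the tube towards the cap. It stands in the rack with its foot 7 mm above the table, so it shows from 59 to 105 mm
- tube_blue: capped plastic tube with a blue screw cap, 98 mm tall, body diameter 16 mm up to 86 mm, cap diameter 20 mm from 86 to 98 mm, so fingers closing near the top take it by the cap; 8 to 17 g. Origin at the centre of its underside, z along the tube towards the cap. It stands in the rack with its foot 7 mm above the table, so it shows from 59 to 105 mm
- tube_yellow: capped plastic tube with a yellow screw cap, 98 mm tall, body diameter 16 mm up to 86 mm, cap diameter 20 mm from 86 to 98 mm, so fingers closing near the top take it by the cap; 8 to 17 g. Origin at the centre of its underside, z along the tube towards the cap. It stands in the rack with its foot 7 mm above the table, so it shows from 59 to 105 mm
- tag_red: red round tag, diameter 32 mm, 4 mm thick, stuck magnetically in place (not to be moved): one of the three tags lies in the mixer's bay, the other two on the grey tag tray. Origin at the centre of its underside
- tag_blue: blue round tag, diameter 32 mm, 4 mm thick, stuck magnetically in place (not to be moved): one of the three tags lies in the mixer's bay, the other two on the grey tag tray. Origin at the centre of its underside
- tag_yellow: yellow round tag, diameter 32 mm, 4 mm thick, stuck magnetically in place (not to be moved): one of the three tags lies in the mixer's bay, the other two on the grey tag tray. Origin at the centre of its underside
- tag_tray: grey tray for unused tags, 46 x 124 mm, 4 mm thick, fixed on the table; origin under its centre
- stereo_microscope: white and blue stereo microscope, a fixed obstacle that never moves: it fills world x 0.46 to 0.77, y -0.08 to 0.16, up to 0.41 m high, its eyepieces (0.33 to 0.41 m high) leaning towards the robot: swing the arm past in front of it, drawn in, elbow clear. To its right a drying oven fills x 0.52 to 0.95, y -0.54 to -0.20, up to 0.41 m, with a shelf over it at 0.55 m
- beaker: clear glass beaker, diameter 52 mm, 71 mm tall, bystander; origin at the centre of its underside
- dropper: dropper bottle with black rubber bulb, diameter 29 mm, 94 mm tall, bystander; origin at the centre of its underside
- eyepiece: black spare microscope eyepiece, diameter 38 mm, 52 mm tall, bystander; origin at the centre of its underside
- tissue_box: blue and white cardboard box of lens tissue, 58 x 88 x 24 mm, bystander; origin at the centre of its underside

How it is judged:
On the way, in this order (a step that is already met when the one before it is completed fails the run):
1. the tube whose cap matches the tag in the mixer's bay is gripped and lifted clear of the rack (((horizontal distance between tag_red and job_bay below 0.02 m and height (world z) of tube_red above 0.075 m and contact force between the fingers and tube_red above 1 N) or (horizontal distance between tag_blue and job_bay below 0.02 m and height (world z) of tube_blue above 0.075 m and contact force between the fingers and tube_blue above 1 N) or (horizontal distance between tag_yellow and job_bay below 0.02 m and height (world z) of tube_yellow above 0.075 m and contact force between the fingers and tube_yellow above 1 N))), for 0.1 s.
2. this tube, upright and gripped, presses the cup into the green band and keeps it there for three seconds (((horizontal distance between tag_red and job_bay below 0.02 m and horizontal distance between tube_red and cup_floor below 0.008 m and angle between each of tube_red, tube_blue, tube_yellow's own z axis and vertical below 0.2 rad and contact force between tube_red and mixer above 2 N and contact force between the fingers and tube_red above 1 N and value of joint cup between 0.004 and 0.01 m and contact force between each of the arm, the fingers and mixer below 0.5 N and distance of each of tube_blue, tube_yellow from where it was at the start of the episode below 0.02 m) or (horizontal distance between tag_blue and job_bay below 0.02 m and horizontal distance between tube_blue and cup_floor below 0.008 m and angle between each of tube_blue, tube_red, tube_yellow's own z axis and vertical below 0.2 rad and contact force between tube_blue and mixer above 2 N and contact force between the fingers and tube_blue above 1 N and value of joint cup between 0.004 and 0.01 m and contact force between each of the arm, the fingers and mixer below 0.5 N and distance of each of tube_red, tube_yellow from where it was at the start of the episode below 0.02 m) or (horizontal distance between tag_yellow and job_bay below 0.02 m and horizontal distance between tube_yellow and cup_floor below 0.008 m and angle between each of tube_yellow, tube_red, tube_blue's own z axis and vertical below 0.2 rad and contact force between tube_yellow and mixer above 2 N and contact force between the fingers and tube_yellow above 1 N and value of joint cup between 0.004 and 0.01 m and contact force between each of the arm, the fingers and mixer below 0.5 N and distance of each of tube_red, tube_blue from where it was at the start of the episode below 0.02 m))), for 3 s.
At the end, for the whole second after the job is handed in: the tube matching the tag in the bay is gripped, stands in the cup (within 8 mm of its axis, 0.2 rad of upright) pressing with over 2 N; cup 4 to 10 mm down; robot not touching the mixer; the other two tubes upright within 20 mm of their start (((horizontal distance between tag_red and job_bay below 0.02 m and horizontal distance between tube_red and cup_floor below 0.008 m and angle between each of tube_red, tube_blue, tube_yellow's own z axis and vertical below 0.2 rad and contact force between tube_red and mixer above 2 N and contact force between the fingers and tube_red above 1 N and value of joint cup between 0.004 and 0.01 m and contact force between each of the arm, the fingers and mixer below 0.5 N and distance of each of tube_blue, tube_yellow from where it was at the start of the episode below 0.02 m) or (horizontal distance between tag_blue and job_bay below 0.02 m and horizontal distance between tube_blue and cup_floor below 0.008 m and angle between each of tube_blue, tube_red, tube_yellow's own z axis and vertical below 0.2 rad and contact force between tube_blue and mixer above 2 N and contact force between the fingers and tube_blue above 1 N and value of joint cup between 0.004 and 0.01 m and contact force between each of the arm, the fingers and mixer below 0.5 N and distance of each of tube_red, tube_yellow from where it was at the start of the episode below 0.02 m) or (horizontal distance between tag_yellow and job_bay below 0.02 m and horizontal distance between tube_yellow and cup_floor below 0.008 m and angle between each of tube_yellow, tube_red, tube_blue's own z axis and vertical below 0.2 rad and contact force between tube_yellow and mixer above 2 N and contact force between the fingers and tube_yellow above 1 N and value of joint cup between 0.004 and 0.01 m and contact force between each of the arm, the fingers and mixer below 0.5 N and distance of each of tube_red, tube_blue from where it was at the start of the episode below 0.02 m))); the arm keeps its last pose, push and grip.
It fails at once if the cup is pushed to its bottom stop (more than 13 mm) (value of joint cup above 0.013 m).
It fails at once if a bystander is moved more than 20 mm or tipped (distance of any of beaker, dropper, eyepiece, tissue_box from where it was at the start of the episode above 0.02 m or angle between any of beaker, dropper, eyepiece, tissue_box's own z axis and vertical above 0.3 rad).
It fails at once if a tube other than the one the tag names is lifted or moved more than 30 mm ((not (horizontal distance between tag_red and job_bay below 0.02 m) and distance of tube_red from where it was at the start of the episode above 0.03 m) or (not (horizontal distance between tag_blue and job_bay below 0.02 m) and distance of tube_blue from where it was at the start of the episode above 0.03 m) or (not (horizontal distance between tag_yellow and job_bay below 0.02 m) and distance of tube_yellow from where it was at the start of the episode above 0.03 m)).
It also fails if it takes over 54 s, if anything falls off the work surface, if the arm or the gripper's body presses on something with over 40 N, if the wrist force passes 120 N, or if a joint passes its speed limit or range.

## Working session

There is one attempt and no reset: what is moved stays moved. The work goes in short steps, each a Python script; the robot and the scene stay as the last script left them, time stands still between calls to the robot, and variables do not carry over. Pictures are saved under pics/ and viewed, at most 10 in all, crops included, and the job is handed in when it is done.

```bash
mkdir -p pics
python3 - <<'E'
from workcell import *
import cv2,numpy as np
for n in("top","side"):
    s=snapshot(n); cv2.imwrite(f"pics/{n}0.png",cv2.resize(s["image"][:,:,::-1],(800,600),interpolation=cv2.INTER_CUBIC))
    np.savez(f"{n}.npz",**s); print(n,s["mtx"].round(1).tolist(),s["cam_to_world"].round(3).tolist())
s=read_state();print({k:np.round(s[k],3).tolist() for k in s})
E
```

```text
top [[373.7, 0.0, 258.5], [0.0, 373.7, 188.6], [0.0, 0.0, 1.0]] [[-0.021, -0.986, 0.167, 0.413], [-1.0, 0.021, -0.002, 0.194], [-0.002, -0.167, -0.986, 1.016], [0.0, 0.0, 0.0, 1.0]]
side [[391.9, 0.0, 257.3], [0.0, 391.9, 190.0], [0.0, 0.0, 1.0]] [[-0.996, -0.062, 0.069, 0.487], [-0.093, 0.66, -0.745, 0.93], [0.001, -0.749, -0.663, 0.724], [0.0, 0.0, 0.0, 1.0]]
{'time': 0.1, 'joints': [1.062, 0.707, -0.028, 1.485, 0.022, 0.951, -0.076], 'joint_vel': [0.003, -0.003, 0.002, -0.002, -0.0, -0.001, 0.0], 'tau': [0.001, -88.428, 1.236, -23.645, 0.017, 0.005, 0.0], 'position': [0.259, -0.513, 0.231], 'tool_rot': [-0.0, 0.973, 0.231, -0.0], 'ft_force': [-0.578, 0.168, 0.005], 'torque': [0.051, -0.019, 0.017], 'gripper_force': 0.0, 'grip_width': 0.085}
```

View pics/top0.png

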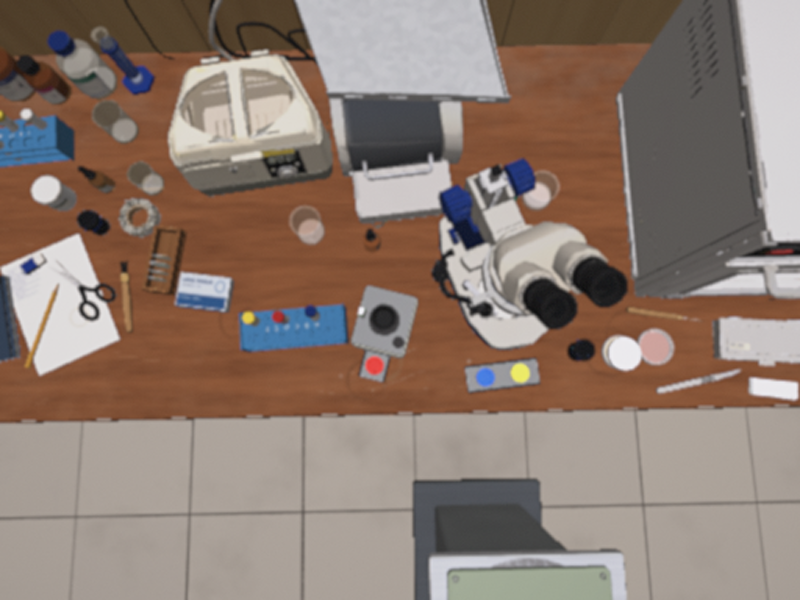

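View pics/side0.png

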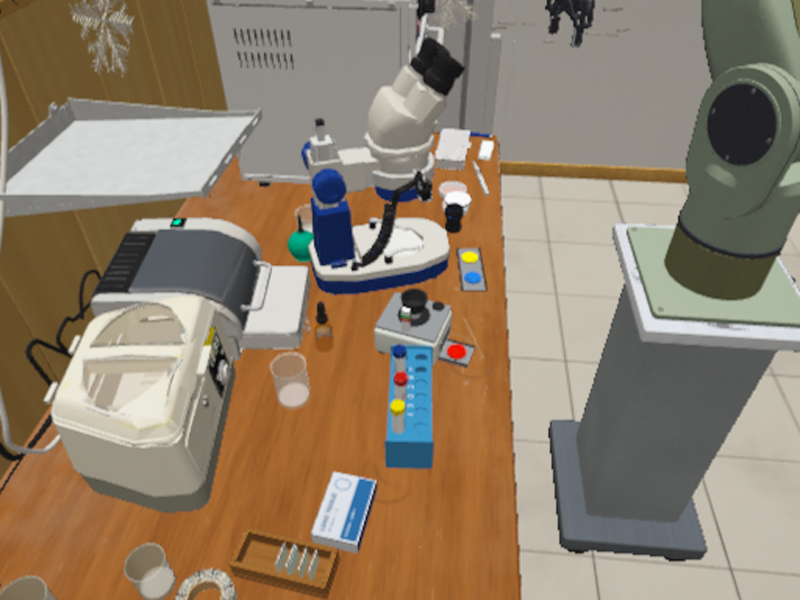

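Red tag in the bay: top (375,366), side (457,352). The red tube is the middle one, at top (279,317) and side (401,380). The cup is at top (384,319). The blue and yellow tags are on the tray. Next I'll measure these points.

```bash
cat > h.py <<'E'
import cv2,numpy as np
def load(n): return dict(np.load(n+".npz"))
def ray(s,p):
    d=np.linalg.inv(s["mtx"])@[p[0],p[1],1.]; T=s["cam_to_world"]
    d=T[:3,:3]@d; return T[:3,3],d/np.linalg.norm(d)
def plane(s,p,z):
    o,d=ray(s,p); return o+d*(z-o[2])/d[2]
def tri(s1,p1,s2,p2):
    (a,u),(b,v)=ray(s1,p1),ray(s2,p2)
    t=np.linalg.lstsq(np.c_[u,-v],b-a,rcond=None)[0]
    A,B=a+u*t[0],b+v*t[1]; return (A+B)/2,np.linalg.norm(A-B)
def blobs(s,f,amin=6):
    hsv=cv2.cvtColor(s["image"],cv2.COLOR_RGB2HSV).astype(int); m=f(hsv[...,0],hsv[...,1],hsv[...,2]).astype(np.uint8)
    n,l,st,c=cv2.connectedComponentsWithStats(m)
    return [(c[i].round(1),st[i].tolist()) for i in range(1,n) if st[i,4]>=amin]
F=dict(red=lambda h,s,v:((h<6)|(h>172))&(s>170)&(v>90), blue=lambda h,s,v:(h>112)&(h<130)&(s>120)&(v>50),
 yellow=lambda h,s,v:(h>22)&(h<34)&(s>150)&(v>150), rack=lambda h,s,v:(h>98)&(h<111)&(s>140)&(v>70), black=lambda h,s,v:(v<75)&(s<90))
E
python3 - <<'E'
from h import *
for n,b in(("top",(140,180,275,250)),("side",(235,180,320,305))):
    s=load(n)
    for k in F:
        for c,st in blobs(s,F[k]):
            if b[0]<c[0]<b[2] and b[1]<c[1]<b[3]: print(n,k,c,st, plane(s,c,.1)[:2].round(3), plane(s,c,.008)[:2].round(3))
t,s=load("top")["image"],load("side")["image"]
cv2.imwrite("pics/crop.png",np.hstack([cv2.resize(t[180:250,145:275][:,:,::-1],None,fx=3.2,fy=3.2,interpolation=cv2.INTER_NEAREST)[:224,:416],cv2.resize(s[180:250,235:320][:,:,::-1],None,fx=3.2,fy=3.2,interpolation=cv2.INTER_NEAREST)[:224]]))
E
```

```text
top red [177.7 202.4] [175, 200, 6, 6, 25] [0.538 0.392] [0.551 0.412]
top red [239.2 233.5] [235, 229, 9, 10, 68] [0.459 0.241] [0.463 0.246]
top blue [198.5 198.6] [196, 196, 6, 6, 28] [0.547 0.341] [0.56  0.356]
top yellow [158.9 202.7] [156, 200, 7, 6, 34] [0.538 0.439] [0.551 0.464]
top rack [189.8 211.1] [155, 196, 67, 28, 1126] [0.516 0.362] [0.526 0.379]
top black [245.4 204.1] [237, 195, 18, 19, 253] [0.53  0.225] [0.542 0.228]
top black [254.6 218.8] [252, 217, 6, 5, 21] [0.494 0.203] [0.502 0.204]
side red [291.7 224.5] [286, 220, 12, 10, 82] [0.466 0.334] [0.463 0.246]
side red [255.9 242.1] [252, 238, 8, 9, 54] [0.539 0.392] [0.547 0.312]
side blue [256.9 226.1] [255, 224, 4, 5, 9] [0.541 0.346] [0.549 0.26 ]
side yellow [254.1 259.8] [250, 256, 9, 9, 67] [0.538 0.438] [0.546 0.366]
side rack [250.6 240.9] [249, 221, 5, 37, 56] [0.551 0.389] [0.56 0.31]
side rack [264.8 266. ] [247, 221, 30, 78, 1470] [0.516 0.452] [0.52  0.381]
side black [266.  194.9] [257, 185, 18, 23, 263] [0.529 0.243] [0.536 0.142]
side black [279.9 195.6] [277, 194, 7, 4, 25] [0.496 0.243] [0.498 0.142]
side black [255.2 201.3] [255, 199, 2, 5, 6] [0.553 0.268] [0.562 0.17 ]
```

View pics/crop.png

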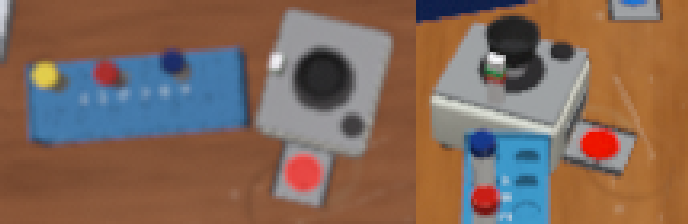

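The red tube is confirmed by both views at about (0.538, 0.392). For the cup I'll refine using the post and the rim.

Run:
```python
from h import *
t,s=load("top"),load("side")
g=t["image"].max(2); print("top"); print(g[190:220,229:262])
g=s["image"].max(2); print("side"); print(g[180:216,252:286])
```

```text
top
[[131 129 127 134 150 157 156 156 155 155 156 156 157 156 157 157 156 157
  157 156 157 156 156 158 158 158 159 158 159 159 158 157 153]
 [129 125 124 135 153 158 155 156 156 156 156 156 157 156 157 156 157 157
  157 157 156 157 156 157 157 156 157 157 157 158 158 158 158]
 [131 129 132 145 156 156 156 155 156 155 157 156 157 158 157 157 157 157
  157 158 157 157 158 157 157 157 157 157 157 158 157 158 158]
 [130 135 145 154 158 157 155 156 156 156 156 157 157 155 151 148 149 150
  153 157 158 157 158 158 158 158 158 159 157 157 158 156 158]
 [129 134 147 156 157 156 155 156 156 157 157 155 150 139 125 118 117 121
  131 141 148 153 157 158 158 157 157 157 158 157 157 157 157]
 [132 142 154 159 157 155 156 156 156 158 155 142 121 100  82  73  74  79
   89 101 114 130 146 156 159 158 158 157 157 158 157 158 157]
 [149 180 194 186 163 154 155 158 157 152 138 113  82  57  42  39  40  39
   46  55  70  92 120 145 156 159 158 158 157 157 158 157 157]
 [171 222 235 221 173 149 155 157 152 132 103  73  44  31  27  26  24  23
   29  31  39  56  85 119 145 156 158 157 157 157 158 157 158]

[... 2511 characters left out ...]
 158 158 159 158 157 157 158
  159 158 160 159 146 117  89  79  80  92 119 146 158 154 132]
 [157 157 157 157 157 157 157 158 157 157 157 158 158 157 158 159 159 160
  159 159 159 152 128  93  68  65  65  70  92 126 155 161 135]
 [156 157 156 157 156 158 157 157 158 158 159 157 158 158 158 159 159 158
  159 159 158 146 112  76  65  63  65  65  74 105 142 154 135]
 [153 150 153 155 157 158 157 157 158 158 157 158 158 158 159 158 159 159
  159 159 158 145 105  71  63  65  66  64  71  97 131 138 132]]
side
[[ 71  72  72 ... 168 168 170]
 [ 74  71  72 ... 169 168 170]
 [ 73  74  72 ... 169 168 168]
 ...
 [208 190 180 ... 146 134 111]
 [216 219 220 ... 132 129  77]
 [187 197 207 ... 129 101  78]]
```

```bash
cat >> h.py <<'E'
def q(phi): a=(phi+np.pi/2)/2; return [0,np.cos(a),np.sin(a),0]
PHI=np.radians(3.5); TUBE=np.array([.5385,.392]); CUP=np.array([.5345,.225])
E
python3 - <<'E'
from workcell import *
from h import *
s0=read_state()["joints"]
for r in(.4,.44):
  for az in(-63.3,36):
    a=np.radians(az); print(r,az,np.round(ik([r*np.cos(a),r*np.sin(a),.5],q(a)),2).tolist())
for p in([*TUBE,.25],[*TUBE,.08],[*CUP,.3],[*CUP,.145]): 
    j=ik(p,q(PHI)); print(p,None if j is None else np.round(j,2).tolist())
E
```

```text
0.4 -63.3 [1.04, 0.21, -0.02, 1.41, 0.01, 1.53, -0.09]
0.4 36 [-0.03, 0.31, -1.05, 1.39, 0.27, 1.59, -0.42]
0.44 -63.3 [1.05, 0.29, -0.02, 1.29, 0.01, 1.56, -0.08]
0.44 36 [-0.1, 0.4, -1.05, 1.27, 0.35, 1.65, -0.46]
[np.float64(0.5385), np.float64(0.392), 0.25] [-0.58, 0.86, -0.26, 1.06, 0.21, 1.25, -0.76]
[np.float64(0.5385), np.float64(0.392), 0.08] [-0.67, 1.03, -0.02, 1.26, 0.02, 0.85, -0.63]
[np.float64(0.5345), np.float64(0.225), 0.3] [-0.28, 0.66, -0.35, 1.34, 0.23, 1.18, -0.59]
[np.float64(0.5345), np.float64(0.225), 0.145] [-0.39, 0.82, -0.14, 1.57, 0.14, 0.76, -0.52]
```

Run:
```python
from workcell import *
from h import *
a=np.radians(-63.3); goto([.4*np.cos(a),.4*np.sin(a),.5],q(a))
j=list(read_state()["joints"]); j[0]=-.62; movej(j)
goto([*TUBE,.25],q(PHI))
move_l([*TUBE,.15],.12)
s=read_state(); print(s["time"],s["joints"].__repr__(),s["position"])
for n in("top","side"):
    im=snapshot(n); np.savez(n+"1.npz",**im)
t,s=load("top1")["image"],load("side1")["image"]
cv2.imwrite("pics/a.png",np.hstack([cv2.resize(i[:,:,::-1],None,fx=3,fy=3) for i in(t[140:270,130:260],s[150:280,190:320])]))
```

```text
6.0167 array([-0.68332775,  0.94535442,  0.01517139,  1.20287224, -0.0145991 ,
        0.99224405, -0.60544223]) [0.53881167 0.39216439 0.15088608]
```

View pics/a.png

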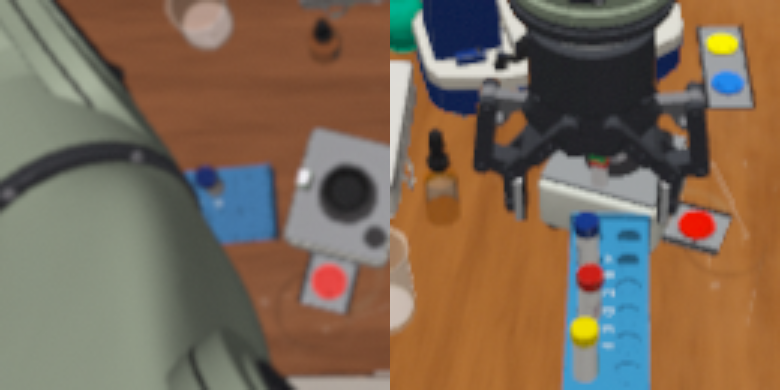

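The fingers straddle the row: tips at side-crop x of about 517 and 672, centred on the red cap (590,277). I'll grasp it now.

Run:
```python
from workcell import *
from h import *
move_l([*TUBE,.080],.1)
s=read_state(); print(s["position"],s["ft_force"])
close(60); s=read_state(); print(s["grip_width"],s["gripper_force"],s["ft_force"],s["position"])
p=s["position"]
move_l([p[0],p[1],.25],.1)
s=read_state(); print(s["time"],s["grip_width"],s["gripper_force"],s["ft_force"],s["position"])
for n in("top","side"):
    im=snapshot(n); np.savez(n+"2.npz",**im)
t,s=load("top2")["image"],load("side2")["image"]
cv2.imwrite("pics/b.png",np.hstack([cv2.resize(i[:,:,::-1],None,fx=3,fy=3) for i in(t[140:270,130:260],s[150:280,190:320])]))
```

```text
[0.53878667 0.39219238 0.08064037] [ 0.30457588 -0.50623063 -0.33912757]
0.0162028723007815 58.48956669364043 [0.12322905 0.37439556 3.79323117] [0.53868853 0.39207284 0.08022776]
9.4583 0.0161107516074333 58.449010937947605 [-0.21635824  0.12374659 -0.35020642] [0.53855166 0.39199671 0.24953839]
```

View pics/b.png

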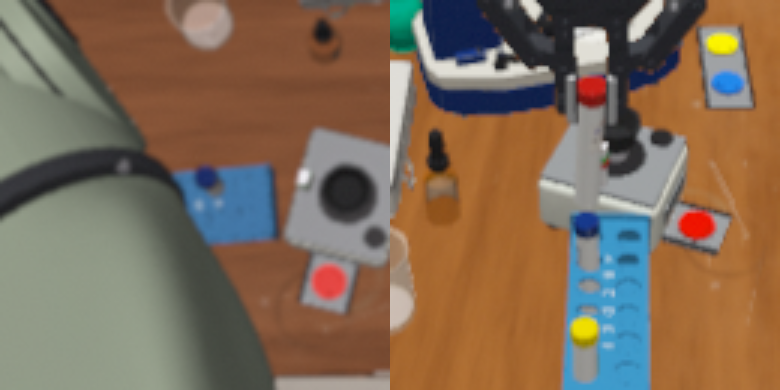

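Run:
```python
from h import *
s=load("side2"); Ti=np.linalg.inv(s["cam_to_world"])
for z in(.176,.2,.268): 
    c=Ti@[.5385,.392,z,1]; p=s["mtx"]@c[:3]; print(z,(p/p[2])[:2].round(1))
print([b for b in blobs(s,F["red"]) if 240<b[0][0]<275])
im=s["image"]; 
print(im[196:232:2,246:268].max(2)); print(im[196:232:2,246:268].min(2))
```

```text
0.176 [256.2 216.6]
0.2 [256.2 207.8]
0.268 [256.1 180.7]
[(array([256.9, 179.9]), [252, 176, 10, 9, 81])]
[[169 163 166 164 165 162 155 152 148 146 149 146 134 141 124  51  30  31
   33  35  34  31]
 [159 164 164 164 164 162 156 152 148 147 151 153 149 150 182 231 177  27
   28  27  27  26]
 [165 165 164 164 165 163 155 150 148 148 149 150 148 144 144 157 119  48
   37  30  44  55]
 [165 165 165 164 165 162 154 151 147 147 148 150 148 141 134 134  98 109
  120 122 122 118]
 [165 165 165 164 165 161 154 150 148 148 150 150 148 140 116 105 116  70
   71  73  68  49]
 [164 164 165 164 164 161 154 150 147 149 150 150 148 142 136 135 105  48
   48  47  47  50]
 [165 164 165 165 163 155 154 150 148 148 150 150 147 142 142 146 120  77
   77  78  76  92]
 [133 134 142 152 159 157 154 149 147 149 150 149 146 141 142 149 147 165
  165 165 165 165]
 [222 223 209 193 186 147 153 149 148 149 150 149 145 142 149 156 162 164
  165 165 165 165]
 [169 177 187 196 201 187 152 149 147 149 150 148 145 134 123 135 136 143
  153 160 164 164]
 [145 146 144 145 148 152 152 148 147 149 150 149 146 173 222 2
[... 1656 characters left out ...]
4 144 140 166 213 212 204 201
  184 174 151 134]
 [132 131 131 132 132 133 137 141 142 145 148 141 137 141 152 161 169 178
  188 197 205 211]
 [128 128 129 131 130 125 118 114 110 110 112 116 121 128 127 127 127 127
  127 130 138 147]
 [125 126 126 124  58  35  26  25  26  23  22  23  30  36  43  44  45  46
   45  43  44  47]
 [123 124 123 122  60  33  21  23  24  23  22  25  32  46  55  62  62  62
   60  61  62  62]
 [ 57  75  82 108  69  34  15  22  23  29  40  31  21  28  53  61  61  61
   60  60  60  55]
 [ 47  48  45  77  77  64  66  35  19  34  46  38  70  81  45  60  62  62
   60  55  39  37]
 [ 48  47  47  94  83  85 133 140 138 133 137 146 143 113  56  62  62  62
   61  59  52  55]]
```

Run:
```python
from workcell import *
from h import *
close(90)
C=CUP+[-.001,0]
move_l([*C,.25],.1)
s=read_state(); print(s["time"],s["joints"],s["position"],s["ft_force"])
move_l([*C,.178],.1)
s=read_state(); print(s["time"],s["position"],s["ft_force"],s["grip_width"])
for n in("top","side"):
    im=snapshot(n); np.savez(n+"3.npz",**im)
t,s=load("top3")["image"],load("side3")["image"]
cv2.imwrite("pics/c.png",np.hstack([cv2.resize(i[:,:,::-1],None,fx=4,fy=4,interpolation=cv2.INTER_CUBIC) for i in(t[150:250,195:295],s[130:230,215:315])]))
```

```text
11.6 [-4.54435717e-01  6.93367396e-01 -1.17377844e-03  1.43987252e+00
  6.84919168e-04  1.00839158e+00 -3.94028063e-01] [0.53341871 0.2254704  0.24990101] [-0.1308649  -0.23888202  0.11798417]
12.4667 [0.53372093 0.22514088 0.1785351 ] [-0.31758866 -0.71858198  0.31309616] 0.01541664632890287
```

View pics/c.png

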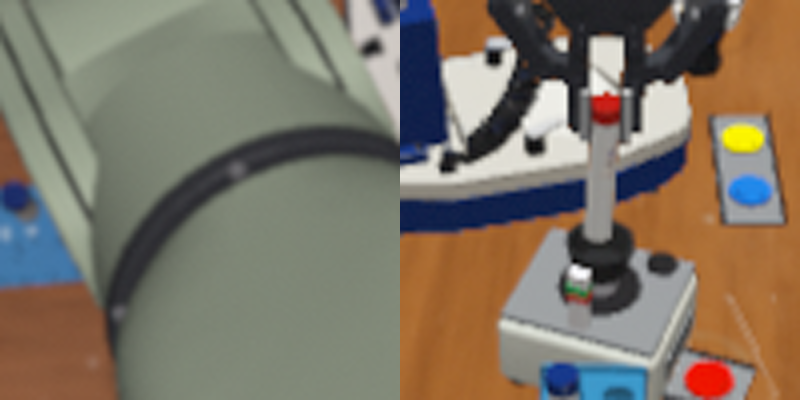

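The tube foot (600,240) sits over the cup mouth, whose centre is about (601,243), and the tube looks upright. I'll descend with force feedback.

Run:
```python
from workcell import *
from h import *
C=CUP+[-.001,0]
hold(.3); f0=read_state()["ft_force"]
move_l([*C,.158],.04); hold(.3)
s=read_state(); print(s["position"],f0,s["ft_force"])
for z in np.arange(.157,.141,-.001):
    move_l([*C,z],.02); hold(.25); s=read_state(); f=s["ft_force"]-f0
    print(round(z,4),s["position"].round(4),f.round(2),round(s["grip_width"],4))
    if f[2]>7.2 or np.hypot(f[0],f[1])>8: break
print(s["time"])
for n in("side",): np.savez(n+"4.npz",**snapshot(n))
i=load("side4")["image"]
cv2.imwrite("pics/d.png",cv2.resize(i[145:225,225:305][:,:,::-1],(600,600),interpolation=cv2.INTER_CUBIC))
```

```text
[0.53353703 0.2250377  0.1581645 ] [-0.49879528  0.32997535  0.41259896] [ 0.32734192 -0.5424857  -0.44168435]
0.157 [0.5335 0.225  0.157 ] [ 1.03 -0.21 -0.06] 0.0152
0.156 [0.5335 0.225  0.156 ] [ 0.33 -0.35 -0.72] 0.0156
0.155 [0.5335 0.225  0.155 ] [ 0.4   0.26 -0.72] 0.0159
0.154 [0.5335 0.225  0.154 ] [-0.35 -0.49  1.69] 0.0157
0.153 [0.5335 0.225  0.153 ] [ 0.49 -0.5   1.72] 0.0156
0.152 [0.5335 0.225  0.1521] [ 0.99 -0.95  3.67] 0.0161
0.151 [0.5335 0.225  0.151 ] [ 0.9  -0.56  3.59] 0.0157
0.15 [0.5335 0.225  0.15  ] [ 0.56 -0.22  4.18] 0.0161
0.149 [0.5335 0.225  0.1491] [ 0.47 -0.35  5.26] 0.0156
0.148 [0.5336 0.225  0.1481] [ 0.45 -0.46  5.07] 0.0155
0.147 [0.5336 0.225  0.1471] [0.13 0.2  6.87] 0.0159
0.146 [0.5336 0.2251 0.1462] [0.98 0.68 8.08] 0.0154
19.8167
```

View pics/d.png

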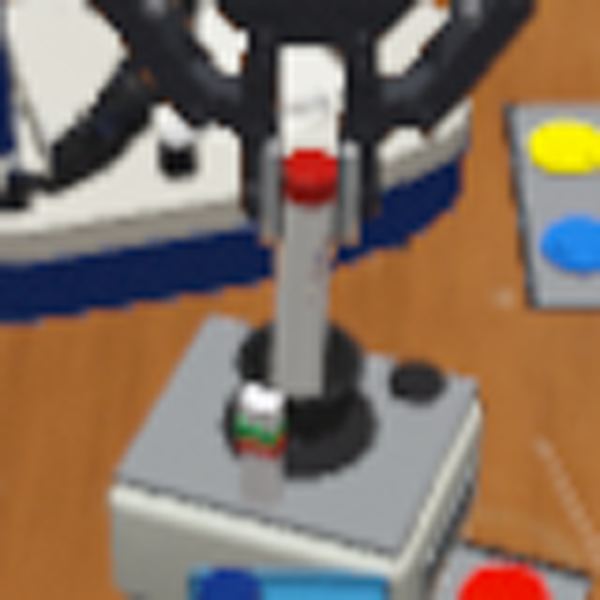

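The tube is seated upright in the cup, and contact came at TCP height 0.1545 as predicted. I'll average the force, trim, and hold.

Run:
```python
from workcell import *
from h import *
C=CUP+[-.001,0]
def avg(n=15):
    L=[]
    for _ in range(n): hold(.06); L.append(read_state()["ft_force"])
    return np.mean(L,0)
f=avg(); print(f)
d=np.clip((f[2]-7.6)/800,-.0015,.0015); z=read_state()["position"][2]
print(z,d)
if abs(d)>.0004: move_l([*C,.146+d],.01)
print(avg(40)); hold(2); s=read_state(); print(s["time"],s["position"],s["grip_width"],s["gripper_force"])
a=load("side3"); b=snapshot("side"); print([x for x in blobs(b,F["red"]) if 240<x[0][0]<300])
# rim darkness profile, before and after, right of tube
for i in(a,b): print(i["image"].max(2)[182:208,269].tolist())
```

```text
[-0.0207357  -0.14664573  8.13649548]
0.1462070318074596 0.0006706193488309719
[2.98990974e-04 1.34238131e-02 7.73463266e+00]
25.325 [0.53359597 0.22506852 0.14687113] 0.015494122680118693 88.50152372557204
[(array([266. , 167.9]), [263, 165, 7, 7, 45]), (array([291.7, 224.5]), [286, 220, 12, 10, 82])]
[170, 168, 159, 121, 52, 36, 38, 37, 36, 34, 39, 47, 49, 41, 24, 25, 27, 41, 63, 68, 56, 48, 48, 49, 48, 53]
[158, 161, 166, 166, 165, 145, 83, 41, 36, 37, 36, 37, 37, 43, 48, 45, 31, 26, 24, 30, 38, 49, 50, 48, 48, 54]
```

```bash
python3 -c "
from workcell import *
hold(1); print(sign_off())"
```

```text
the job is handed in; nothing more can be done
None
```

I handed the job in with the red tube, matching the red tag in the bay, gripped upright in the mixer cup. It had been held over 3 s at about 7 mm down (7.7 N, by force and geometry), inside the green band; the judge's result was not shown.

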